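# Bring a fan shaft's flat round by feel and hold the pulley on it

## Task

With the fingers, first turn the upright motor shaft until they close on its flat (blue face) and that flat faces the yellow pointer on the motor. Then fetch the aluminium pulley and lower it over the shaft with its red set screw over the flat, and keep holding it there, level and still, with about a centimetre of air between the pulley and the motor's top plate, so that a colleague can tighten the screw: finish while holding it, do not let go. Leave everything else on the bench where it is.

Things in the scene. Friction and masses are not known exactly. Their poses are not given: they have to be found in the camera images.
- motor: grey fan motor fixed upright on the bench: 140 x 140 mm foot, round body, 132 mm round aluminium top plate, its top 65 mm above the bench and bare but for the shaft and 3 mm screw heads near the rim. Origin: centre of its underside, straight below the shaft axis; z up; +x points to the yellow pointer painted on the plate, 33 to 65 mm off the axis
- shaft (a joint): turn of the steel shaft about the vertical, rad, counter-clockwise from above positive; 0 = the flat faces the yellow pointer. It starts between 0.5 and 1.5, turns between -2.5 and 2.5 against a friction of about 0.05 N m, and stays where it is left
- shaft_top (a point): centre of the shaft's upper end, 80 mm above the motor's top plate. The shaft is 24 mm in diameter, bevelled for 2 mm at the top, with one flat (blue face, 18 mm wide) along its whole length, 8 mm from the axis: it measures 20 mm across the flat, 24 mm elsewhere. The point turns with the shaft: x points out of the flat, z up
- pulley: loose aluminium pulley, about 0.22 kg: round rim 62 mm across up to 12 mm height, square 38 mm hub (sides along x and y) from 12 to 48 mm, 27 mm bore (30 mm in the rim). Origin: centre of its underside; z up; +x points to the red set screw, whose 6 mm tip enters the bore to 9.5 mm from the axis: it fits the shaft only with the screw over the flat. Hub sides at +y, -y are free to grip
- set_screw (a point): outer end of the red set-screw head (12 mm across), 28 mm from the pulley's axis on its +x side, 24 mm above its underside
- spacer: loose plain brass spacer ring, 48 mm outside, 28 mm hole, 18 mm high, lying on the bench; a bystander. Origin: centre of its underside
- grease_jar: small white jar with green cap, 42 mm across, 50 mm high; a bystander. Origin: centre of its underside
- screwdriver: screwdriver with red handle lying on the bench along its own x, about 200 mm long; a bystander. Origin: middle of its underside
- spray_can: blue can, 54 mm across, 150 mm high; a bystander. Origin: centre of its underside
- relay_box: black relay box 60 x 45 x 40 mm with a green terminal strip on top (52 mm in all); a bystander. Origin: centre of its underside
- wrench: steel wrench lying on the bench along its own x; a bystander. Origin: middle of its underside
Not all that is in view belongs to the job. What is shaped like the motor but pink or purple is not meant. Several things have the shape of the pulley; the one meant has the colours described above.

How it is judged (in metres and radians):
On the way, in this order (a step that is already met when the one before it is completed fails the run):
1. the fingers, closed on the shaft, have turned its flat to the yellow pointer (within 0.2 rad) (value of joint shaft between -0.2 and 0.2 rad and contact force between the fingers and motor above 2 N), for 0.2 s.
2. the pulley is held in the fingers, at least 40 mm off the bench (contact force between the fingers and pulley above 2 N and height (world z) of pulley above 0.04 m), for 0.2 s.
At the end, for the whole second after the job is handed in: Flat within 0.2 rad of the pointer; pulley on the shaft (axes within 4 mm), level within 0.12 rad, red screw over the flat within 0.25 rad, underside 3 to 20 mm above the motor's top plate, still (under 20 mm/s), gripped by the fingers with over 2 N (value of joint shaft between -0.2 and 0.2 rad and contact force between the fingers and pulley above 2 N and horizontal distance between pulley and shaft_top below 0.004 m and z of pulley in the frame of motor between 0.068 and 0.085 m and angle between the x axis of pulley and the x axis of shaft_top, either way round below 0.25 rad and x of set_screw in the frame of shaft_top above 0.015 m and angle between pulley's own z axis and vertical below 0.12 rad and linear speed of pulley below 0.02 m/s); the arm keeps its last pose, push and grip.
It fails at once if another thing on the bench is moved more than 30 mm (distance of any of spacer, grease_jar, screwdriver, spray_can, relay_box, wrench from where it was at the start of the episode above 0.03 m).
It also fails if it takes over 59 s, if anything falls off the work surface, if the arm or the gripper's body presses on something with over 40 N, if the wrist force passes 120 N, or if a joint passes its speed limit or range.

## Robot

A 6-joint arm with a two-finger parallel gripper is mounted at the origin on the work surface. World frame = base frame: x ahead of the robot, y to its left, z up, the work surface at z = 0. Lengths are in mm, angles in rad, forces in N, time in s.
With the tool pointing down it reaches from about 275 to 750 mm from the base axis. Payload 10.2 kg.
Tool frame: the origin (TCP) lies at the very end of the fingers, on their centre line; the grasp point (between the pads) lies 19 mm behind it; z points along the fingers, y is the line along which they close (so a half turn about z gives the same grasp; the last joint's range is limited). The gripper opens to 88 mm and grips with 3 to 60 N. Pads are 18 mm wide; open, the fingers measure 123 mm over their backs; the gripper's body (75 mm by 187 mm) begins 45 mm behind the grasp point.
Start: joints at [-1.428, 0.313, 1.498, -0, 1.331, -0.223], TCP at [187.778, -490.276, 200.22] pointing down, gripper open.
Joint ranges: [-2.94, 2.94], [-0.97, 2.17], [0.19, 2.56], [-1.23, 4.37], [0.02, 3.11], [-2.88, 2.88]. Speed limits (rad/s): [2.39, 2.39, 3.01, 3.14, 3.14, 3.14].

## Interface

Orientations are given as a 3x3 rotation matrix whose columns are the frame's x, y, z axes.
In Python, from plant import ctrl, solver, capture, get_calibration, ticket gives the robot as it stands. The module is installed in compiled form; this text tells all that it offers. Calls block until the motion is done:
- ctrl.movep(position, orientation): joint-space move of the TCP to a pose.
- ctrl.movel(position, ori=None, velocity=150): straight line of the TCP; ori=None keeps the orientation; velocity is the mean speed in mm/s.
- ctrl.move_joints(angles): joint-space move.
- ctrl.grip(opening, squeeze=None): finger opening in mm; squeeze is the grip in N (None keeps the last); returns when the fingers have stopped.
- ctrl.dwell(seconds).
- solver.ik(position, orientation): joint angles nearest the present ones, or None.
- capture(name): name is "scene" or "top" or "wrist"; returns the picture (480x640x3 uint8, blue, green, red); there is no depth.
- get_calibration(name): a dict with "mtx" (3x3 intrinsics, pixels), "k1" (the pictures are not rectified: a ray, as slopes to the right and down, at radius r is drawn at 1 + k1 r^2 times it, then the intrinsics apply), "R" (3x3) and "t" (3): a world point X has camera coordinates R X + t; the wrist camera has in their place "hand_eye" (4x4, takes a point from camera to tool coordinates, whose origin is the TCP and whose axes are the flange's). Camera axes: x right, y down, z forward; pixel columns grow to the right and rows downward; lengths in mm; the calibration is good to about 2 mm. A picture is of the moment at which its call begins: read the wrist's pose just before it. get_calibration takes no time and is no camera call.
A pose or a line that the arm cannot do raises ctrl.PlanningError and nothing moves.
- ticket.close_job(): hands the job in; it is judged then, once.
Readings, each from a call of its own:
- ctrl.read_time(): time.
- ctrl.read_q(): joint angles.
- ctrl.read_joint_vel(): joint speeds.
- ctrl.read_effort(): joint torques, N m.
- ctrl.read_ee_pos(): TCP position.
- ctrl.read_ee_rot(): TCP orientation.
- ctrl.read_wrist_force(): force on the tool from outside, world axes, zero at the start.
- ctrl.read_ft_torque(): the same for the moment, N m.
- ctrl.read_grip_width(): finger opening in mm.
- ctrl.read_finger_force(): force on a finger pad.
Only numpy, scipy, OpenCV 4.12 (cv2) and the standard library are available. Lean on these libraries where they do the work, as an engineer would, in place of code of your own. Each camera call takes 0.05 s, during which the arm holds its last target. There are 200 camera calls.

## Working session

There is one attempt and no reset: what is moved stays moved. The work goes in short steps, each a Python script; the robot and the scene stay as the last script left them, time stands still between calls to the robot, and variables do not carry over. Pictures are saved under pics/ and viewed, at most 10 in all, crops included, and the job is handed in when it is done.

```bash
mkdir -p pics
python3 - <<'E'
from plant import ctrl,capture,get_calibration
import cv2
for n in("scene","top"):
    cv2.imwrite(f"pics/{n}0.png",capture(n)); 
for n in("scene","top","wrist"):print(n,get_calibration(n))
print(ctrl.read_time(),ctrl.read_ee_rot())
E
```

```text
scene {'mtx': array([[571.22566231,   0.        , 329.22604746],
       [  0.        , 571.22566231, 244.66588878],
       [  0.        ,   0.        ,   1.        ]]), 'k1': -0.046782678131416115, 'R': array([[-0.323884  ,  0.94589658,  0.0194631 ],
       [ 0.65104676,  0.23775686, -0.72083965],
       [-0.68646724, -0.22079704, -0.69282854]]), 't': array([ 171.67940771, -264.7155071 , 1850.0686591 ])}
top {'mtx': array([[492.28100136,   0.        , 324.08675172],
       [  0.        , 492.28100136, 241.25653445],
       [  0.        ,   0.        ,   1.        ]]), 'k1': 0.03975615192393128, 'R': array([[-0.02117407, -0.999592  , -0.01916985],
       [-0.99728077,  0.02247113, -0.07018628],
       [ 0.07058841,  0.0176316 , -0.99734969]]), 't': array([  28.42595299,  555.53241867, 1470.46372737])}
wrist {'mtx': array([[418.396029  ,   0.        , 322.91565774],
       [  0.        , 418.396029  , 243.9723636 ],
       [  0.        ,   0.        ,   1.        ]]), 'k1': -0.031187128859856687, 'hand_eye': array([[-1.19825071e-03, -9.47798681e-01, -3.18867094e-01,
         8.29781444e+01],
       [ 9.99999203e-01, -1.00859931e-03, -7.59879791e-04,
         1.16384656e+00],
       [ 3.98603933e-04, -3.18867751e-01,  9.47799134e-01,
        -1.84966928e+02],
       [ 0.00000000e+00,  0.00000000e+00,  0.00000000e+00,
         1.00000000e+00]])}
0.1 [[ 9.33858625e-01  3.57642353e-01 -1.27955324e-04]
 [ 3.57642284e-01 -9.33858067e-01  1.05212791e-03]
 [ 2.56793391e-04 -1.02830096e-03 -9.99999438e-01]]
```

View pics/top0.png

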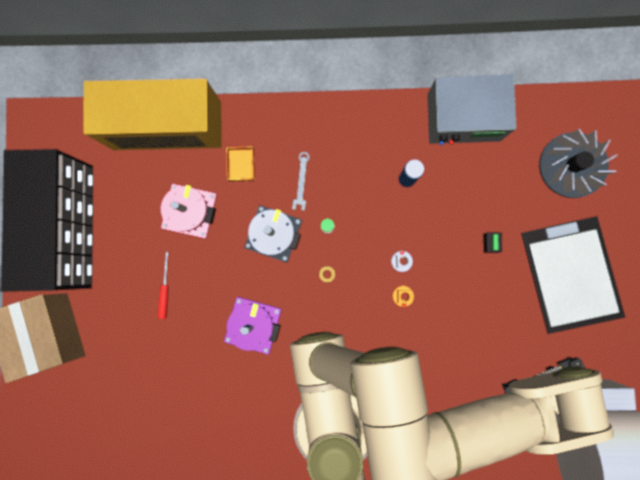

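View pics/scene0.png

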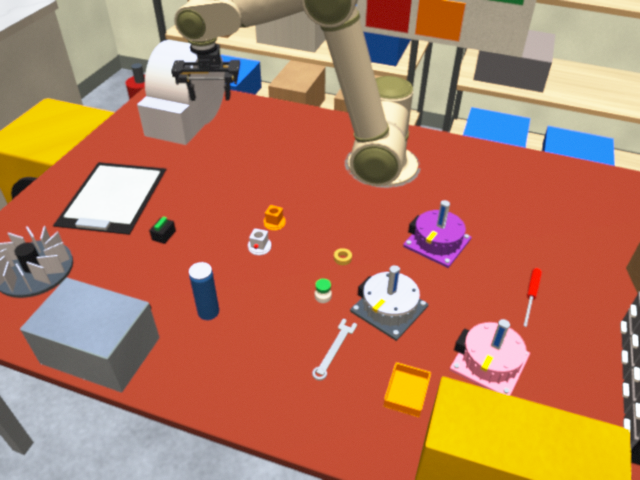

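The top view shows the grey motor at about (271,232), pointer at (277,215), and the aluminium pulley at (402,261). The orange pulley beside it at (403,297) and the pink and purple motors are decoys. The scene view agrees, with the blue flat on the camera side and the pulley's red screw near (256,246).

```bash
cat > h.py <<'E'
from plant import ctrl,solver,capture,get_calibration,ticket
import numpy as np,cv2
def cam(name):
    c=get_calibration(name)
    if name=="wrist":
        T=np.eye(4);T[:3,:3]=np.array(ctrl.read_ee_rot());T[:3,3]=ctrl.read_ee_pos()
        W=T@np.array(c["hand_eye"]);R=W[:3,:3].T;t=-R@W[:3,3]
    else: R,t=np.array(c["R"]),np.array(c["t"])
    return dict(K=np.array(c["mtx"]),D=np.array([c["k1"],0,0,0,0]),R=R,t=t)
def ray(c,uv):
    p=cv2.undistortPoints(np.array(uv,float).reshape(-1,1,2),c["K"],c["D"]).reshape(-1,2)
    return -c["R"].T@c["t"],np.c_[p,np.ones(len(p))]@c["R"]
def onz(c,uv,z):
    o,d=ray(c,uv);return o+d*((z-o[2])/d[:,2])[:,None]
def proj(c,X):
    return cv2.projectPoints(np.array(X,float).reshape(-1,1,3),cv2.Rodrigues(c["R"])[0],c["t"],c["K"],c["D"])[0].reshape(-1,2)
def down(yaw): # tool y (closing line) at angle yaw+90, tool x at angle yaw, z down
    a,b=np.cos(yaw),np.sin(yaw);return np.array([[a,b,0],[b,-a,0],[0,0,-1.]])
def mask(im,lo,hi,n=1):
    m=cv2.inRange(cv2.cvtColor(im,cv2.COLOR_BGR2HSV),lo,hi)
    return m
def blobs(m,amin=20):
    n,l,s,ce=cv2.connectedComponentsWithStats(m)
    return sorted([(int(s[i,4]),ce[i].round(1).tolist(),i) for i in range(1,n) if s[i,4]>=amin],reverse=True),l
def snap(name,f):
    c=cam(name);im=capture(name);cv2.imwrite("pics/"+f,im);return c,im
E
python3 - <<'E'
from h import *
c=cam("top")
m=onz(c,[(271,232),(277,215)],65);p=onz(c,[(402,261)],12)
print(m,p)
mx=m[0,:2]
for x in m,p: print(np.linalg.norm(x[0,:2]))
a=np.arctan2(*(m[1]-m[0])[1::-1]);print("ptr",a)
for w in (0,.3,-.3,.6):
  # tool x axis placed so camera is toward the base
  yaw=np.arctan2(mx[1],mx[0])+np.pi+w
  pos=[*(mx+40*np.array([np.cos(yaw),np.sin(yaw)])),280]
  print(w,solver.ik(pos,down(yaw)))
E
```

```text
[[583.65283999 171.16676883  65.        ]
 [633.58937879 152.74514394  65.        ]] [[ 491.46426911 -217.76905275   12.        ]]
608.2340835405079
537.5504517283076
ptr -0.353412659271009
0 [ 7.91436551e-02  3.71238281e-01  1.21196246e+00 -4.44089210e-16
  1.55839191e+00 -1.77692204e+00]
0.3 [ 5.91092112e-02  3.75814073e-01  1.20554085e+00 -4.44089210e-16
  1.56023773e+00 -2.09695648e+00]
-0.3 [ 1.00578287e-01  3.75814073e-01  1.20554085e+00 -4.44089210e-16
  1.56023773e+00 -1.45548741e+00]
0.6 [ 4.25973409e-02  3.89094224e-01  1.18678405e+00 -4.44089210e-16
  1.56571438e+00 -2.41346835e+00]
```

Run:
```python
from h import *
mx=np.array([583.6,171.2]);yaw=.3
ctrl.movep([*(mx+45*np.array([np.cos(yaw),np.sin(yaw)])),290],down(yaw))
c,im=snap("wrist","w1.png")
print(ctrl.read_time(),ctrl.read_q())
for n,lo,hi in(("yel",(20,120,100),(35,255,255)),("blue",(95,90,40),(130,255,255))):
    b,l=blobs(mask(im,lo,hi),60);print(n,b[:4])
print(proj(c,[[*mx,145],[*mx,65]]))
```

```text
3.0 [ 1.06201789e-01  5.88028209e-01  8.60398116e-01 -6.63380697e-05
  1.69332176e+00  1.37799897e+00]
yel [(3107, [287.8, 20.0], 2), (686, [97.5, 27.3], 3), (582, [412.7, 350.2], 19), (456, [351.6, 194.4], 4)]
blue [(339, [191.6, 457.4], 3), (283, [48.9, 68.7], 1), (213, [313.3, 242.8], 2)]
[[320.93027234 263.0154983 ]
 [321.30237483 234.77999671]]
```

View pics/w1.png

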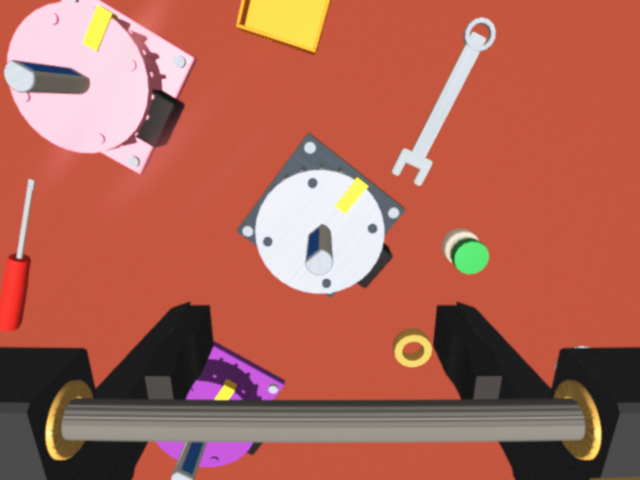

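The wrist view shows the plate centred at about (320,231), the shaft top at (319,264), the pointer at (352,194) and the blue flat at (313,243), on the upper-left side of the shaft.

Run:
```python
from h import *
im=cv2.imread("pics/w1.png");c=cam("wrist")
hsv=cv2.cvtColor(im,cv2.COLOR_BGR2HSV)
# plate: unsaturated bright, filled hull
m=cv2.inRange(hsv,(0,0,150),(180,60,255));m[:, :200]=0;m[:,430:]=0
b,l=blobs(m,300);i=[x for x in b if abs(x[1][0]-320)<40 and abs(x[1][1]-231)<40][0][2]
cn=max(cv2.findContours((l==i).astype('u1'),0,1)[0],key=len)
h=cv2.convexHull(cn);X=onz(c,h.reshape(-1,2),65)[:,:2]
cc,r=cv2.minEnclosingCircle(X.astype('f4'));A=np.c_[2*X,np.ones(len(X))]
s=np.linalg.lstsq(A,(X**2).sum(1),rcond=None)[0];print("plate",cc,r,"lsq",s[:2],np.sqrt(s[2]+s[:2]@s[:2]))
y=onz(c,[(351.6,194.4)],65)[0,:2]
print("yel",y,[(np.hypot(*(y-q)),np.arctan2(*(y-q)[::-1])) for q in(s[:2],np.array(cc))])
bm=cv2.inRange(hsv,(95,60,30),(130,255,255));b,l=blobs(bm,60);print(b)
i=[x for x in b if abs(x[1][0]-313)<15 and abs(x[1][1]-243)<15][0][2]
cn=cv2.findContours((l==i).astype('u1'),0,1)[0][0]
print(cv2.boxPoints(cv2.minAreaRect(cn)),cv2.approxPolyDP(cn,2,True).reshape(-1,2).tolist())
cv2.imwrite("pics/w1c.png",cv2.resize(im[190:300,250:400],None,fx=5,fy=5,interpolation=cv2.INTER_CUBIC))
```

```text
plate (582.3257446289062, 179.637451171875) 72.93619537353516 lsq [583.18302963 176.3255142 ] 68.20958958191619
yel [632.66261045 154.75582839] [(np.float64(53.97666407408073), np.float64(-0.41109279729415144)), (np.float64(56.15064748814715), np.float64(-0.45907897660643077))]
[(378, [191.7, 457.2], 3), (319, [48.7, 68.7], 1), (229, [313.2, 243.2], 2)]
[[306.89026 256.9878 ]
 [310.0976  228.12195]
 [320.0854  229.23169]
 [316.87805 258.09753]] [[318, 229], [310, 235], [307, 257], [318, 248]]
```

View pics/w1c.png

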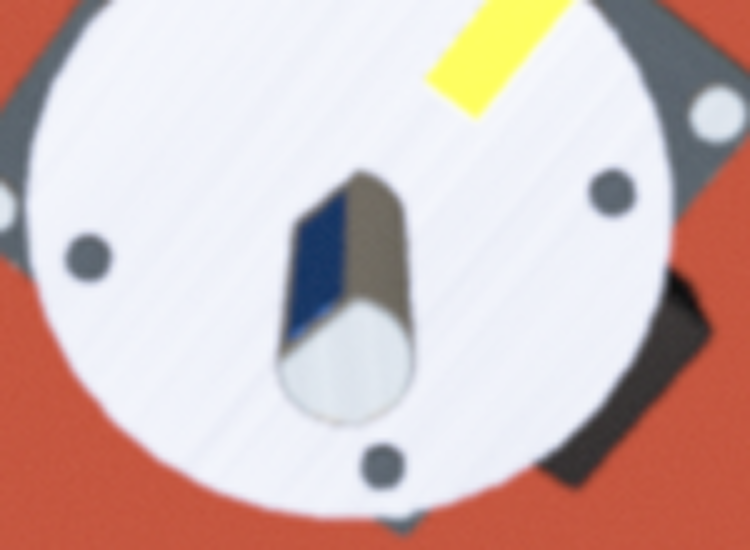

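The crop shows the D-shaped top centred at about (319.2,262). The flat's lower corners are at (309.2,234.4) and (321.6,224.4), and its upper corners at (306.8,260) and (321.6,249.6).

Run:
```python
from h import *
c=cam("wrist")
def o(u,v,z): return onz(c,[(250+u/5-.4,190+v/5-.4)],z)[0,:2]
print("shaft top",o(346,360,144))
for z,a,b in((65,(296,222),(358,172)),(144,(284,350),(358,298))):
    A,B=o(*a,z),o(*b,z);d=B-A;n=np.arctan2(d[1],d[0])+np.pi/2;m=(A+B)/2
    print(np.hypot(*d),"normal",n,n-2*np.pi if n>np.pi else n,"axis",m-8*np.array([np.cos(n),np.sin(n)]),m+8*np.array([np.cos(n),np.sin(n)]))
# yellow pointer direction
im=cv2.imread("pics/w1.png");b,l=blobs(mask(im,(20,120,100),(35,255,255)),60)
i=[x for x in b if abs(x[1][0]-351.6)<3][0][2];v,u=np.nonzero(l==i)
P=onz(c,np.c_[u,v],65)[:,:2];w,V=np.linalg.eigh(np.cov(P.T));print("ptr mean",P.mean(0),np.arctan2(*V[::-1,1]),np.sqrt(12*w))
```

```text
shaft top [583.91690475 173.25280577]
16.597870759914127 normal 0.9944989388181001 0.9944989388181001 axis [583.22463124 172.53722027] [591.94340069 185.95299678]
15.605398004624966 normal 0.9374427730553551 0.9374427730553551 axis [584.12593937 172.72978166] [593.59555863 185.6265375 ]
ptr mean [632.63710638 154.75832155] 2.79535970327004 [12.86776382 36.61490985]
```

Run:
```python
from h import *
ax=np.array([583.8,172.8]);th=.965
n=lambda t:np.array([np.cos(t),np.sin(t)])
P=lambda t,z:[*(ax-2*n(t)),z]
Y=np.pi/2
ctrl.movep(P(th,190),down(th+Y))
ctrl.movel(P(th,100),velocity=120)
f0=np.array(ctrl.read_wrist_force());print("f0",f0)
ctrl.grip(0,25)
print("w",ctrl.read_grip_width(),ctrl.read_finger_force(),"F",np.array(ctrl.read_wrist_force())-f0,ctrl.read_ft_torque(),ctrl.read_time(),ctrl.read_q()[5])
```

```text
f0 [-0.13786564  0.1079033  -0.18195769]
w 18.727658819431543 25.001761032035574 F [ 5.03381099  5.54510573 -3.14471579] [ 0.89161324 -0.92591141  0.02639144] 6.9 -0.8720521130973357
```

Run:
```python
from h import *
ax=np.array([583.8,172.8]);th=.965
n=lambda t:np.array([np.cos(t),np.sin(t)])
ax=ax+.5*n(th)
for t in np.linspace(th,-.35,10)[1:]:
    ctrl.movel([*(ax-2*n(t)),100],down(t+np.pi/2),velocity=60)
    print(round(t,2),np.round(ctrl.read_wrist_force(),1),round(ctrl.read_ft_torque()[2],3),round(ctrl.read_grip_width(),2),round(ctrl.read_time(),1))
ctrl.dwell(.3)
print(ctrl.read_ee_rot())
```

```text
0.82 [ 4.3  3.6 -2.1] -0.04 18.76 7.2
0.67 [ 5.2  2.6 -1.7] -0.053 18.77 7.5
0.53 [ 4.7  2.8 -2.6] -0.099 18.79 7.8
0.38 [ 4.8  2.  -2.5] -0.028 18.8 8.1
0.23 [ 3.9  1.  -1. ] -0.034 18.9 8.4
0.09 [1.5 0.9 0.5] -0.041 19.04 8.7
-0.06 [ 0.1 -0.4  0.6] -0.11 18.9 9.0
-0.2 [-3.1 -0.8  2.3] -0.051 19.26 9.3
-0.35 [-5.8 -1.5  4.3] -0.024 18.78 9.6
[[ 3.37360657e-01  9.41374455e-01 -1.38655364e-03]
 [ 9.41375140e-01 -3.37361415e-01 -3.47807059e-04]
 [-7.95186378e-04 -1.18793071e-03 -9.99998978e-01]]
```

Run:
```python
from h import *
ctrl.grip(60)
p=np.array(ctrl.read_ee_pos())
ctrl.movel([p[0],p[1],170],velocity=150)
a=np.array([583.8,173.5])
yaw=-.35
d=np.array([np.cos(yaw),np.sin(yaw)])
ctrl.movep([*(a+15*d),230],down(yaw))
c,im=snap("wrist","w2.png");np.save("c2.npy",c,allow_pickle=True)
print(ctrl.read_time(),proj(c,[[*a,145],[*a,65],[*(a+8*d),145],[*(a+8*d),65]]))
# pulley view
q=np.array([491.5,-217.8]);yaw=-.42;d=np.array([np.cos(yaw),np.sin(yaw)])
ctrl.movep([*(q+20*d),190],down(yaw))
c,im2=snap("wrist","w3.png");np.save("c3.npy",c,allow_pickle=True)
print(ctrl.read_time(),ctrl.read_q(),proj(c,[[*q,48]]))
k=lambda i:i[100:420,140:500]
cv2.imwrite("pics/w23.png",np.hstack([k(im),k(im2)]))
```

```text
12.7083 [[321.54421444 254.85667308]
 [321.7887447  223.05148846]
 [321.52867618 243.79529376]
 [321.7783319  214.09605687]]
14.2583 [-6.25596676e-01  3.92410163e-01  1.41299278e+00  1.21383486e-04
  1.33586792e+00  1.36373198e+00] [[323.046015   236.94367392]]
```

View pics/w23.png

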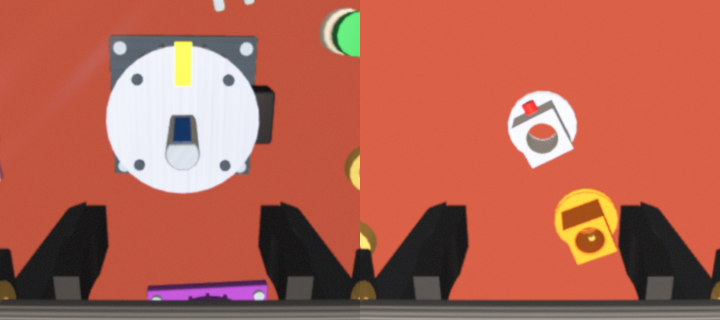

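The left crop shows the blue flat now facing the yellow pointer. The right crop shows the aluminium pulley's hub top near (322,238) in the full picture, with the red screw at (309,207) up-left of it; the orange decoy lies behind it, off the finger line.

Run:
```python
from h import *
c=np.load("c3.npy",allow_pickle=True).item();im=cv2.imread("pics/w3.png")
hsv=cv2.cvtColor(im,cv2.COLOR_BGR2HSV)
sub=np.zeros(im.shape[:2],'u1');sub[185:275,285:365]=255
white=cv2.inRange(hsv,(0,0,170),(180,60,255))&sub
# rim: lower circle visible -> hub dark sides; whole silhouette minus; hole in hub top
hole=cv2.morphologyEx(white,cv2.MORPH_CLOSE,np.ones((2,2)))
cn,hi=cv2.findContours(hole,cv2.RETR_CCOMP,cv2.CHAIN_APPROX_NONE)
for k,x in enumerate(cn):
    if cv2.contourArea(x)>60:
        e=cv2.fitEllipse(x);print("contour",cv2.contourArea(x),hi[0][k][3],np.round(e[0],1),np.round(e[1],1),onz(c,[e[0]],48)[0,:2],cv2.approxPolyDP(x,2.5,True).reshape(-1,2).tolist())
red=(cv2.inRange(hsv,(0,190,130),(6,255,255))|cv2.inRange(hsv,(172,150,100),(180,255,255)))&sub
b,_=blobs(red,5);print("red",b,onz(c,[b[0][1]],26)[0,:2])
cv2.imwrite("pics/w3c.png",cv2.resize(im[180:280,270:380],None,fx=6,fy=6,interpolation=cv2.INTER_CUBIC))
c=np.load("c2.npy",allow_pickle=True).item();im=cv2.imread("pics/w2.png")
cv2.imwrite("pics/w2c.png",cv2.resize(im[200:290,280:370],None,fx=6,fy=6,interpolation=cv2.INTER_CUBIC))
a=cv2.imread("pics/w3c.png");bb=cv2.imread("pics/w2c.png")
cv2.imwrite("pics/both.png",np.hstack([cv2.resize(a[:540],(550,450)),cv2.resize(bb,None,fx=.46,fy=.46)[:450] if 0 else cv2.copyMakeBorder(cv2.resize(bb[:,130:430],(250,450)),0,0,0,0,0)]))
```

```text
contour 3769.0 -1 [322.9 227.6] [67.1 72.5] [ 498.8255544  -220.97554398] [[329, 192], [317, 192], [299, 201], [289, 221], [292, 241], [313, 268], [352, 250], [357, 231], [351, 207], [340, 196]]
contour 770.0 1 [322.7 238.7] [30.9 31.8] [ 490.21004081 -216.94484053] [[317, 224], [331, 225], [337, 231], [339, 241], [330, 253], [316, 253], [307, 243], [309, 230]]
contour 580.5 1 [322.7 244.9] [55. 84.] [ 485.29671563 -214.71644402] [[294, 220], [305, 214], [302, 206], [313, 200], [318, 207], [332, 201], [351, 238], [348, 238], [333, 209], [295, 228]]
red [(81, [309.6, 206.8], 1)] [ 514.49851926 -215.48305468]
```

View pics/both.png

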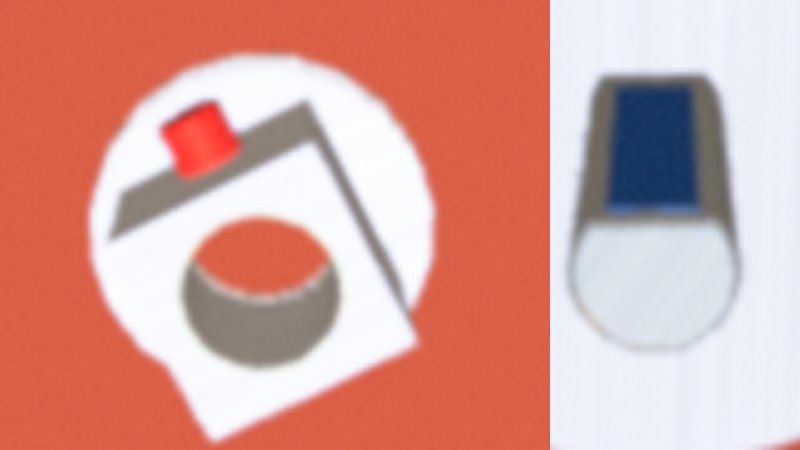

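The hub-top corners (left panel, ×5) are at (108,241), (317,140), (418,344) and (213,442), with the bore cleanly visible. On the right, the D-shaped top sits around (322.1,254.1) in full-image pixels, flat square to the pointer.

Run:
```python
from h import *
c=np.load("c3.npy",allow_pickle=True).item()
C=np.array([(108,241),(317,140),(418,344),(213,442)])/5+[270,180]-.4
X=onz(c,C,48)[:,:2];m=X.mean(0);print(X,[np.hypot(*(X[i]-X[i-1])) for i in range(4)],m)
a=np.arctan2(*((X[0]+X[1])-(X[2]+X[3]))[::-1]);b=np.arctan2(*((X[1]+X[2])-(X[0]+X[3]))[::-1])+np.pi/2
print("hub yaw",a,b,"bore",onz(c,[(322.7,238.7)],48)[0,:2])
r=onz(c,[(309.6,206.8)],27)[0,:2];print("red",r,np.arctan2(*(r-m)[::-1]),np.hypot(*(r-m)))
c=np.load("c2.npy",allow_pickle=True).item();print("shaft",onz(c,[(322.1,254.1)],144.5))
```

```text
[[ 509.21251791 -197.30174924]
 [ 510.78152406 -235.14830863]
 [ 472.23353422 -236.5401698 ]
 [ 470.194581   -198.29486604]] [np.float64(39.03057368713141), np.float64(37.879068599673026), np.float64(38.573109781773496), np.float64(38.299616058470285)] [ 490.6055393  -216.82127343]
hub yaw 0.030738068606309153 0.04738035038522148 bore [ 490.23389606 -216.92341891]
red [ 514.7044532  -215.61081189] 0.050186706028838644 24.12929481470501
shaft [[584.01643318 173.01589708 144.5       ]]
```

Run:
```python
from h import *
q=[490.5,-216.9];R=down(.04)
ctrl.grip(75)
ctrl.movep([*q,90],R)
ctrl.movel([*q,16],R,velocity=80)
f0=np.array(ctrl.read_wrist_force())
ctrl.grip(0,30)
print(ctrl.read_grip_width(),ctrl.read_finger_force(),np.array(ctrl.read_wrist_force())-f0)
ctrl.movel([*q,200],velocity=150);ctrl.dwell(.3)
print(ctrl.read_grip_width(),ctrl.read_finger_force(),np.array(ctrl.read_wrist_force())-f0,ctrl.read_time())
ctrl.movep([584,173,200],down(-.35))
ctrl.dwell(.2)
c,im=snap("wrist","w4.png");np.save("c4.npy",c,allow_pickle=True);print(ctrl.read_ee_pos(),ctrl.read_time())
cv2.imwrite("pics/w4c.png",cv2.resize(im[200:400,200:450],None,fx=3,fy=3,interpolation=cv2.INTER_CUBIC))
```

```text
0.2151492275612528 0.0 [ 0.79113906 -0.16201173  0.35478121]
0.45902571129840275 0.0 [ 0.07560361  0.15044712 -0.15998299] 19.0917
[584.15066282 172.35393437 200.04153082] 20.825
```

View pics/w4c.png

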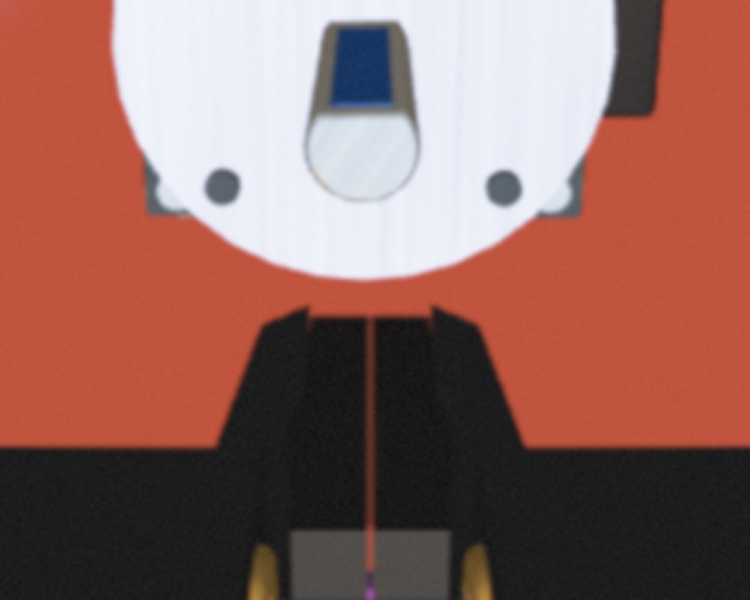

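The fingers are closed on nothing, and the picture shows only the shaft near (320,248) with no pulley held: the grasp missed. I'll check where the pulley is now.

Run:
```python
from h import *
c,im=snap("top","t1.png");c2,s=snap("scene","s1.png")
A=cv2.resize(im[200:320,350:450],None,fx=4,fy=4,interpolation=cv2.INTER_CUBIC)
B=cv2.resize(s[190:310,210:310],None,fx=4,fy=4,interpolation=cv2.INTER_CUBIC)
cv2.imwrite("pics/ts1.png",np.hstack([A,B]))
for z in(0,12,48):print(z,proj(c,[[490.5,-216.9,z]]),proj(c2,[[490.5,-216.9,z]]))
c4=np.load("c4.npy",allow_pickle=True).item();print(proj(c4,[ctrl.read_ee_pos()]),ctrl.read_q())
```

```text
0 [[401.17728066 261.44148431]] [[258.89920903 245.78229013]]
12 [[401.72168225 261.32526688]] [[258.60899589 242.60872604]]
48 [[403.40882316 260.96512388]] [[257.72073072 232.88128595]]
[[320.39708248 286.62048974]] [9.52523117e-02 5.01702080e-01 1.22357544e+00 1.17634151e-05
 1.41628283e+00 2.01654535e+00]
```

View pics/ts1.png

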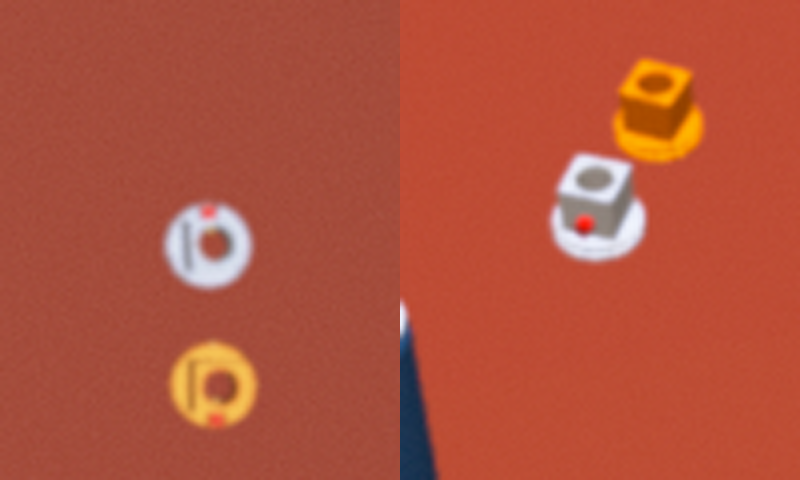

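The pulley has not moved: it is still at (402,261) in the top view. I'll repeat the approach, printing the pose and taking pictures while down there.

Run:
```python
from h import *
q=[490.5,-216.9];R=down(.04)
ctrl.grip(75);print(ctrl.read_grip_width())
ctrl.movep([*q,90],R);print(ctrl.read_ee_pos(),ctrl.read_time())
ctrl.movel([*q,16],R,velocity=100);print(ctrl.read_ee_pos(),ctrl.read_wrist_force(),ctrl.read_grip_width())
c,w=snap("wrist","w5.png");c2,s=snap("scene","s5.png");_,t=snap("top","t5.png")
A=s[160:280,210:330]
cv2.imwrite("pics/m5.png",np.hstack([cv2.resize(w[120:480,140:500],(400,400)),cv2.resize(A,(400,400),interpolation=cv2.INTER_CUBIC)]))
print(ctrl.read_time(),proj(c2,[[*q,16]]))
```

```text
74.9609016247516
[ 490.97554884 -216.39667417   90.24983528] 23.625
[ 490.87769659 -217.08071825   16.57367637] [-0.88498853  0.42968043 -0.69889942] 74.79843863896774
24.6667 [[258.51161349 241.54331762]]
```

View pics/m5.png

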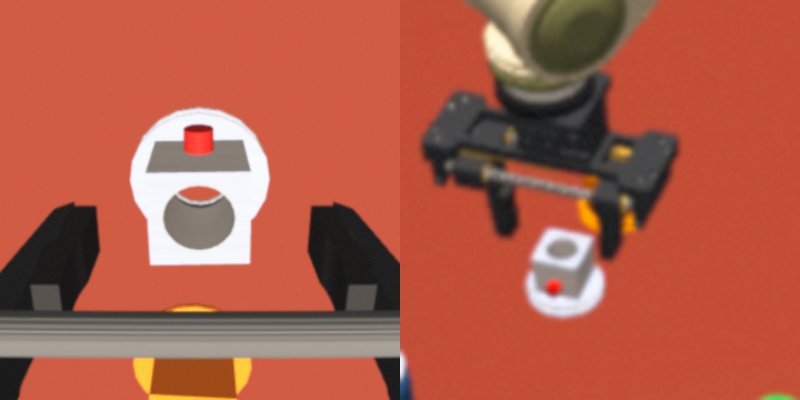

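The reported TCP is fine sideways, but both crops show the real fingertips about 36 mm above it. In the wrist view the tips are 191 px apart at row 305; in the scene view they are level with the hub top. I'll correct for that and grasp lower, step by step.

Run:
```python
from h import *
q=[490.5,-216.9];R=down(.04)
ok=True;f0=np.array(ctrl.read_wrist_force())
for z in(0,-10,-17):
    ctrl.movel([*q,z],R,velocity=60);f=np.array(ctrl.read_wrist_force())-f0
    print(z,ctrl.read_ee_pos(),f.round(1))
    if abs(f[2])>6: ok=False;break
if ok:
    ctrl.grip(0,35);w=ctrl.read_grip_width()
    print(w,ctrl.read_finger_force(),(np.array(ctrl.read_wrist_force())-f0).round(2))
    if 34<w<42:
        ctrl.movel([*q,43],velocity=80);ctrl.dwell(.3)
        print(ctrl.read_grip_width(),ctrl.read_finger_force(),(np.array(ctrl.read_wrist_force())-f0).round(2))
c,w=snap("wrist","w6.png")
hsv=cv2.cvtColor(w,cv2.COLOR_BGR2HSV)
red=cv2.inRange(hsv,(0,190,130),(6,255,255));b,_=blobs(red,30);print(b[:4],ctrl.read_time())
```

```text
0 [ 4.90295421e+02 -2.16750667e+02 -4.57498216e-01] [ 0.3 -0.9  0.1]
-10 [ 490.28014506 -216.74943256  -10.41186516] [ 0.3 -0.2 -0.6]
-17 [ 490.30194679 -216.7612947   -17.35309696] [-0.3 -1.7 -0.5]
37.62785739311587 34.992781626060605 [-0.44 -0.5   0.92]
38.14906923265565 34.992709793150425 [ 0.4  -1.55 -1.37]
[(850, [322.7, 274.3], 1)] 27.5667
```

Held: 37.6 mm opening, 35 N. Carrying it over the shaft and lowering under force watch.

```bash
cat > low.py <<'E'
from h import *
R=down(-.35);g=17.35
def lower(a,zs,f0,lim=8,v=60):
    for z in zs:
        ctrl.movel([*a,z],R,velocity=v)
        f=np.array(ctrl.read_wrist_force())-f0
        print("z",z,np.round(ctrl.read_ee_pos(),2),"f",f.round(1),round(ctrl.read_ft_torque()[2],3))
        if abs(f[2])>lim or np.hypot(*f[:2])>15: return False
    return True
E
python3 - <<'E'
from low import *
a=np.array([583.8,173.9])
p=ctrl.read_ee_pos();ctrl.movel([p[0],p[1],170],velocity=200)
ctrl.movep([*a,170],R)
ctrl.movel([*a,133],R,velocity=120);ctrl.dwell(.2)
f0=np.array(ctrl.read_wrist_force());np.save("f0.npy",f0);print(f0,ctrl.read_ee_pos(),ctrl.read_time())
print(lower(a,[129,126,123,120,117,114],f0),ctrl.read_grip_width(),ctrl.read_time())
E
```

```text
[-0.57354989  0.01238568 -1.84968631] [584.22643245 173.84922385 133.90532873] 30.5
z 129 [583.66 173.88 128.79] f [ 0.7 -0.5  0.4] -0.033
z 126 [583.69 173.88 125.76] f [0.3 0.5 0.5] 0.013
z 123 [583.66 173.9  122.75] f [ 0.4 -0.4  1.1] 0.02
z 120 [583.69 173.86 119.76] f [0.2 0.7 1.9] 0.012
z 117 [583.7  173.87 116.8 ] f [ 0.  -0.3  0.7] 0.016
z 114 [583.68 173.9  113.76] f [ 0.3 -0.6  0.2] -0.024
True 37.83830432634648 32.0
```

Run:
```python
from low import *
a=np.array([583.8,173.9]);f0=np.load("f0.npy")
print(lower(a,[110,106,103,100,97,93,88,80,72,65,59],f0),ctrl.read_grip_width(),ctrl.read_finger_force(),ctrl.read_time())
c,w=snap("wrist","w7.png");c2,s=snap("scene","s7.png")
cv2.imwrite("pics/m7.png",np.hstack([cv2.resize(w[120:480,140:500],(400,400)),cv2.resize(s[190:310,330:450],(400,400),interpolation=cv2.INTER_CUBIC)]))
```

```text
z 110 [583.63 173.87 109.66] f [1.  0.2 0.9] 0.029
z 106 [583.64 173.89 105.66] f [-0.3  0.4  0.2] 0.006
z 103 [583.69 173.9  102.81] f [ 0.7 -0.8  0.3] 0.018
z 100 [583.69 173.87  99.78] f [ 0.4 -0.2  0.7] -0.017
z 97 [583.68 173.9   96.77] f [ 1.3  0.3 -0.1] -0.037
z 93 [583.61 173.89  92.64] f [-0.7 -0.1  0.3] 0.023
z 88 [583.6  173.88  87.61] f [0.9 0.6 0.6] -0.026
z 80 [583.54 173.86  79.47] f [ 0.2 -0.   0. ] -0.013
z 72 [583.53 173.88  71.49] f [0.  0.3 0.9] 0.005
z 65 [583.54 173.85  64.52] f [0.1 0.5 0.2] 0.001
z 59 [583.55 173.89  58.55] f [0.4 0.7 0.3] 0.033
True 37.38086518787568 34.992797607555985 34.8333
```

View pics/m7.png

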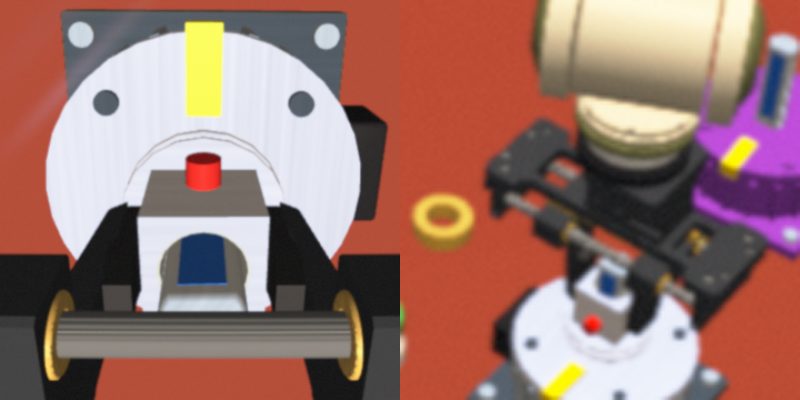

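The pulley is on the shaft, with the blue flat at (322,354) full-image inside the bore. The red screw at (323,273) lines up with both the flat and the yellow pointer. No contact forces, underside about 76 mm above the bench (11 mm of air), so I'm handing it in.

Run:
```python
from h import *
ctrl.dwell(.5);print(ctrl.read_ee_pos(),ctrl.read_finger_force());print(ticket.close_job())
```

```text
[583.80092997 173.9180735   59.03140034] 34.99280696734786
the job is handed in; nothing more can be done
None
```

I handed the job in at about 35 s with the arm still holding the pulley on the shaft at 35 N: flat and red screw both face the yellow pointer, with about 11 mm of air under the pulley. The first grasp closed on nothing because the real fingertips sit about 36 mm above the reported TCP; the second attempt allowed for that. The verdict was not shown.

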